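# Photograph a repaired two-way radio with a two-stage shutter key

## Task

Lay the two-way radio (the handset with the stub antenna) gently on its back in the middle of the photo stand's grey pad, lengthwise along the pad, and let go of it. Then press the camera's shutter key lightly to its first click and keep it there for a good second so that the camera focuses, press it on all the way down to take the picture, and let it come up again. Do not press the key fully before the radio is in place, and leave the other things on the bench where they lie.

Things in the scene. Friction and masses are not known exactly. Their poses are not given: they have to be found in the camera images.
- radio: two-way radio, loose, about 0.22 kg, on its back, keypad up: dark box 110 long (x), 56 wide (y), 32 high (z), with a stub antenna 14 thick and a short knob on its +x end (169 long with the antenna). Origin: centre of the box's underside; x along it towards the antenna, z up out of the keypad. It may lie in either of two places, the antenna-less phone in the other.
- rig: photo stand, fixed, but placed and turned differently each time: plywood board 210 (x) by 360 (y) by 12 thick, from y = -105 to 255; on it the grey pad and, at y = 162 to 232, x = -60 to 60, a grey box camera, top 130 above the table; its lens barrel slopes to the pad as far as y = 110, 40 to 117 high. Origin: on the table under the pad's middle; x along the pad, y from pad to camera, z up.
- pad (a point): centre of the top face of the stand's grey pad, 18 above the table; the pad is 200 (x) by 110 (y), axes as rig.
- key_top (a point): top centre of the shutter key: black, 60 (rig's x) by 34 (y), on the camera's top in a flat steel collar; unpressed 154 above the table, 18 above the collar; goes down with the key. Pressed straight down: 6 mm on a light spring (2 to 4 N) to the first click, where it stops until the force passes 10 N, then 7 mm more on a stiffer one (10 to 15 N) to the end stop. Springs up when let go.
- key_first (a joint): travel of the key's first stage, m: 0 up, 0.006 at the first click (and it stays there during the second stage).
- key_second (a joint): further travel of the key in its second stage, m: 0 until the first click, 0.007 fully pressed.
- phone: bystander: a dark keypad phone without antenna, 120 by 50 by 20, loose, lying flat; origin: centre of its underside, x along its length.
- slate: bystander: a flat black touch-screen phone 150 by 72 by 9, loose; origin: centre of its underside.
- meter: bystander: a yellow multimeter 165 by 80 by 34 lying flat, loose; origin: centre of its underside.
- driver: bystander: a screwdriver about 195 long with a yellow handle (to its -x), lying flat, loose; origin: near its middle, on the table.
- pliers: bystander: pliers with red handles lying flat, about 155 long, loose; origin: at their joint, on the table.
There are look-alikes about, which are no part of the job. Leave any brown or red look-alike of the radio alone.

How it is judged (in metres and radians):
On the way, in this order (a step that is already met when the one before it is completed fails the run):
1. the radio lies on its back on the pad, lengthwise, and has been let go (x of radio in the frame of pad between -0.045 and 0.045 m and y of radio in the frame of pad between -0.03 and 0.03 m and z of radio in the frame of pad between -0.004 and 0.006 m and angle between radio's own z axis and vertical below 0.15 rad and angle between the x axis of radio and the x axis of rig, either way round below 0.35 rad and contact force between radio and the fingers below 0.1 N), for 0.2 s.
2. the key is held at its first click (first stage at least 4.5 mm, second stage less than 3 mm) for 0.7 s, with the radio in place (x of radio in the frame of pad between -0.045 and 0.045 m and y of radio in the frame of pad between -0.03 and 0.03 m and z of radio in the frame of pad between -0.004 and 0.006 m and angle between radio's own z axis and vertical below 0.15 rad and angle between the x axis of radio and the x axis of rig, either way round below 0.35 rad and value of joint key_first above 0.0045 m and value of joint key_second below 0.003 m), for 0.7 s.
3. the key is pressed fully (second stage over 5 mm), with the radio in place (x of radio in the frame of pad between -0.045 and 0.045 m and y of radio in the frame of pad between -0.03 and 0.03 m and z of radio in the frame of pad between -0.004 and 0.006 m and angle between radio's own z axis and vertical below 0.15 rad and angle between the x axis of radio and the x axis of rig, either way round below 0.35 rad and value of joint key_first above 0.0045 m and value of joint key_second above 0.005 m), for 0.1 s.
At the end, for the whole second after the job is handed in: The key is up again (both stages within 1 mm of their rest) and the radio lies still and flat on its back on the pad: the middle of its box within 45 mm along and 30 mm across of the pad's centre, its length within 0.35 rad of the pad's, either way round (x of radio in the frame of pad between -0.045 and 0.045 m and y of radio in the frame of pad between -0.03 and 0.03 m and z of radio in the frame of pad between -0.004 and 0.006 m and angle between radio's own z axis and vertical below 0.15 rad and angle between the x axis of radio and the x axis of rig, either way round below 0.35 rad and value of joint each of key_first, key_second below 0.001 m and linear speed of radio below 0.02 m/s); the robot touches nothing.
It fails at once if the key is pressed fully while the radio is not in place on the pad (value of joint key_second above 0.005 m and not (x of radio in the frame of pad between -0.045 and 0.045 m and y of radio in the frame of pad between -0.03 and 0.03 m and z of radio in the frame of pad between -0.004 and 0.006 m and angle between radio's own z axis and vertical below 0.15 rad and angle between the x axis of radio and the x axis of rig, either way round below 0.35 rad)).
It fails at once if the radio is dropped: it falls free of the fingers by more than about 25 mm (linear speed of radio above 0.7 m/s and contact force between radio and the fingers below 0.1 N).
It fails at once if another thing on the bench is moved more than 30 mm (distance of any of phone, slate, meter, driver, pliers from where it was at the start of the episode above 0.03 m).
It also fails if it takes over 56 s, if anything falls off the work surface, if the arm or the gripper's body presses on something with over 40 N, if the wrist force passes 120 N, or if a joint passes its speed limit or range.

## Robot

A 6-joint arm with a two-finger parallel gripper is mounted at the origin on the work surface. World frame = base frame: x ahead of the robot, y to its left, z up, the work surface at z = 0. Lengths are in mm, angles in rad, forces in N, time in s.
With the tool pointing down it reaches from about 275 to 750 mm from the base axis. Payload 10.2 kg.
Tool frame: the origin (TCP) lies between the finger pads; the fingertips stand 17 mm ahead of it and the grasp point (between the pads) lies 2 mm behind it; z points along the fingers, y is the line along which they close (so a half turn about z gives the same grasp; the last joint's range is limited). The gripper opens to 85 mm and grips with 20 to 120 N. Pads are 22 mm wide; open, the fingers measure 114 mm over their backs; the gripper's body (76 mm by 85 mm) begins 54 mm behind the grasp point. The pads swing forward as they close: fully open they stand 13 mm farther back than shut.
Start: joints at [0.97, 0.313, 1.498, -0, 1.331, -0.223], TCP at [193.673, 487.977, 248.294] pointing down, gripper open.
Joint ranges: [-2.94, 2.94], [-0.97, 2.17], [0.19, 2.56], [-1.23, 4.37], [0.02, 3.11], [-2.88, 2.88]. Speed limits (rad/s): [2.39, 2.39, 3.01, 3.14, 3.14, 3.14].

## Interface

Orientations are given as a unit quaternion [w, x, y, z].
In Python, from rig import * gives the robot as it stands.
- The arm moves only by the tool step_arm, never from a script. Its argument "commands" is text: rows parted by semicolons, each of 7 numbers parted by spaces: the opening, from 0 (shut) to 1 (fully open), then the shift along the tool's x, y, z in cm, then the turn, a rotation vector about the tool's x, y, z in rad. In form: hand x y z rx ry rz; .... A call has 1 to 20 rows; each row is the pose to reach, as a shift and turn from the pose commanded when the call began, along the tool's axes at that moment; what a row does not reach only later rows make up. A row lasts 1/12 s, in which the tool goes at most 41.7 mm and 7.16 degrees, less where a joint would pass 70% of its speed; a pose out of reach is approached as far as the arm can. A call with a gripper value outside its range is refused whole. The fingers move at their own pace and stop on an object; "newtons" is the grip in N (left out, the last holds). Time passes only in rows, so rows that repeat a pose let the fingers close. It gives the time, the measured TCP pose, the force, the opening and the grip force at its end, in the units of the state.
- sense(): the state, without advancing time (a new reading comes with each control period).
- capture(name): name is "side" or "top"; returns the picture (384x512x3 uint8, red, green, blue); there is no depth.
- camera_model(name): a dict with "mtx" (3x3 intrinsics, pixels), "eye" and "rotation" of the camera in the world. Camera axes: x right, y down, z forward; pixel columns grow to the right and rows downward; lengths in mm; the calibration is good to about 2 mm. A picture is of the moment at which its call begins. camera_model takes no time and is no camera call.
- finish_job(): hands the job in; it is judged then, once.
Trained networks look in the newest picture that a camera, given by its name, has taken for a name from the list of things; names that differ only in an ending like _2 or _b are one class to them, and where a whole thing is asked for, a point or a joint stands for the part that bears it (a point fixed in the world has none). Each returns a list of dicts, best first, with "score" (0 to 1); they miss things now and then, are a little off and sometimes report something else, mostly with a low value. They report only what shows in the picture. A call takes as long as a camera call. They do not tell look-alikes from the thing itself.
- search_frame(camera, label): "rect" ([centre column, centre row, width, height] in pixels, round what is visible of it).
- trace(camera, label): "mask" (384x512 bool, what is visible of it) and "rect" ([centre column, centre row, width, height] in pixels, round what is visible of it).
- spot_point(camera, label): "xy" ([column, row] in pixels: a listed point, or the origin of a listed thing).
The state is a dict: "time_s": time; "joints": joint angles; "dq": joint speeds; "tau": joint torques, N m; "eef_pos": TCP position; "ee_rot": TCP orientation; "force": force on the tool from outside, world axes, zero at the start; "wrist_torque": the same for the moment, N m; "grip_width": opening from 0.0 (shut) to 1.0 (fully open); "grip_force": force on a finger pad.
Only numpy, scipy, OpenCV 4.12 (cv2) and the standard library are available. Lean on these libraries where they do the work, as an engineer would, in place of code of your own. Each camera call takes 0.05 s, during which the arm holds its last target. There are 200 camera calls.

## Working session

There is one attempt and no reset: what is moved stays moved. The work goes in short steps, Python scripts to look and compute and a tool call to move; the robot and the scene stay as the last step left them, time stands still between calls to the robot, and variables do not carry over. Pictures are saved under pics/ and viewed, at most 10 in all, crops included, and the job is handed in when it is done.

Besides the shell and the picture viewer there is one more tool, called by a JSON object that holds its "api" and its "payload", one argument or row to a line. step_arm: Moves the arm, as the interface text tells. Its arguments: {"type":"object","properties":{"commands":{"type":"string"},"newtons":{"type":"number"}},"required":["commands"]}

```bash
mkdir -p pics; cat > h.py <<'E'
from rig import *
import numpy as np, cv2
from scipy.spatial.transform import Rotation as R
def ray(cam,uv):
    m=camera_model(cam); K=np.array(m["mtx"]);Rm=np.array(m["rotation"]).reshape(3,3)
    return np.array(m["eye"],float), Rm@np.linalg.solve(K,[uv[0],uv[1],1.0])
def onz(cam,uv,z):
    e,d=ray(cam,uv); return e+d*(z-e[2])/d[2]
def proj(cam,p):
    m=camera_model(cam); K=np.array(m["mtx"]);Rm=np.array(m["rotation"]).reshape(3,3)
    q=K@(Rm.T@(np.array(p,float)-m["eye"])); return q[:2]/q[2]
def q2R(q): return R.from_quat([q[1],q[2],q[3],q[0]])
E
python3 - <<'E'
from h import *
np.set_printoptions(precision=2,suppress=True)
for c in ["top","side"]:
    im=capture(c); cv2.imwrite(f"pics/{c}0.png",cv2.resize(im[:,:,::-1],(800,600),interpolation=3))
    m=camera_model(c); print(c,m)
    for l in ["radio","phone","rig"]:
        print(l,[(round(d["score"],2),np.round(d["rect"])) for d in search_frame(c,l)])
    for l in ["radio","pad","key_top","rig","phone"]:
        print(l,[(round(d["score"],2),np.round(d["xy"],1)) for d in spot_point(c,l)])
print(sense())
E
```

```text
top {'mtx': array([[389.01,   0.  , 249.39],
       [  0.  , 389.01, 191.26],
       [  0.  ,   0.  ,   1.  ]]), 'eye': array([ 351.27, -106.1 , 1414.51]), 'rotation': array([ 0.06, -0.7 ,  0.71, -0.06])}
radio [(0.97, array([396., 254.,  42.,  38.])), (0.83, array([297., 243.,  46.,  18.])), (0.67, array([283., 140.,  36.,  35.]))]
phone [(0.74, array([294., 188.,  36.,  16.])), (0.37, array([168., 207.,   9.,  15.]))]
rig [(0.56, array([211., 214., 102.,  62.]))]
radio [(0.81, array([303.1, 240.3])), (0.81, array([278.8, 144.2])), (0.57, array([397.1, 255.8]))]
pad [(0.64, array([231.3, 213. ]))]
key_top [(0.72, array([164.1, 203.2]))]
rig [(0.67, array([232.7, 212. ]))]
phone [(0.17, array([ 99.9, 252.1]))]
side {'mtx': array([[464.84,   0.  , 255.84],
       [  0.  , 464.84, 193.21],
       [  0.  ,   0.  ,   1.  ]]), 'eye': array([ -134.89, -1582.84,  1004.79]), 'rotation': array([-0.5 ,  0.83, -0.2 ,  0.11])}
radio [(0.63, array([243., 248.,  31.,  27.])), (0.62, array([321., 217.,  44.,  14.])), (0.59, array([275., 312.,  30.,  44.]))]
phone [(0.53, array([293., 235.,  26.,  21.]))]
rig [(0.7, array([227., 167.,  13.,   9.]))]
radio [(0.69, array([312.6, 218.4])), (0.66, array([244.6, 252.7])), (0.56, array([275.3, 316.3])), (0.36, array([242.6, 210. ]))]
pad [(0.6, array([240.6, 211.3]))]
key_top [(0.59, array([223.5, 162.5]))]
rig [(0.8, array([242.6, 212.1]))]
phone [(0.88, array([289.2, 233.1])), (0.15, array([216.6, 170.5]))]
{'time_s': 0.9, 'joints': array([ 0.97,  0.31,  1.5 , -0.  ,  1.33, -0.22]), 'dq': array([-0., -0., -0., -0., -0., -0.]), 'tau': array([ -0.  , -41.22, -25.99,  -0.  ,   0.  ,  -0.  ]), 'eef_pos': array([193.67, 487.98, 248.29]), 'ee_rot': array([ 0.  ,  0.19,  0.98, -0.  ]), 'force': array([-0.17, -0.44, -0.05]), 'wrist_torque': array([-0.03, -0.01,  0.01]), 'grip_force': 0.0, 'grip_width': 0.9997150453816865}
```

```bash
python3 - <<'E'
s=open('h.py').read()
s=s.replace('np.array(m["rotation"]).reshape(3,3)','q2R(m["rotation"]).as_matrix()')
open('h.py','w').write(s)
E
python3 - <<'E'
from h import *
np.set_printoptions(precision=0,suppress=True)
for c,l in [("top",[(397,255),(303,240),(279,144),(294,188)]),("side",[(244.6,252.7),(312.6,218.4),(275.3,316.3),(289,233)])]:
    for u in l: print(c,u,onz(c,u,0))
print(proj("top",sense()["eef_pos"]))
for c,u in [("top",(231.3,213)),("side",(240.6,211.3))]: print("pad",onz(c,u,18))
for c,u in [("top",(164.1,203.2)),("side",(223.5,162.5))]: print("key",onz(c,u,154))
E
```

```text
top (397, 255) [ 370. -637.    0.]
top (303, 240) [ 428. -302.    0.]
top (279, 144) [ 789. -225.    0.]
top (294, 188) [ 619. -276.    0.]
side (244.6, 252.7) [ 426. -288.   -0.]
side (312.6, 218.4) [ 777. -199.    0.]
side (275.3, 316.3) [ 370. -634.   -0.]
side (289, 233) [ 636. -249.    0.]
[ 43. 321.]
pad [527. -44.  18.]
pad [526. -34.  18.]
key [545. 170. 154.]
key [544. 178. 154.]
```

View pics/top0.png

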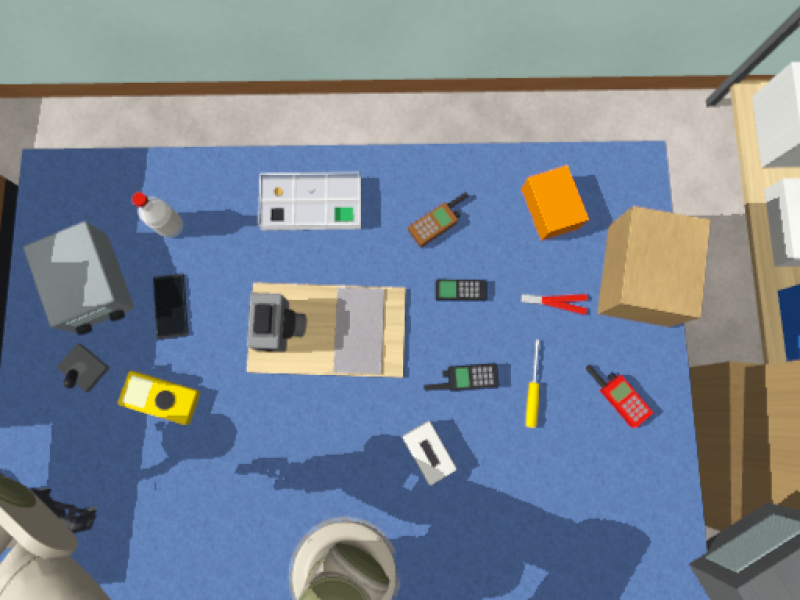

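View pics/side0.png

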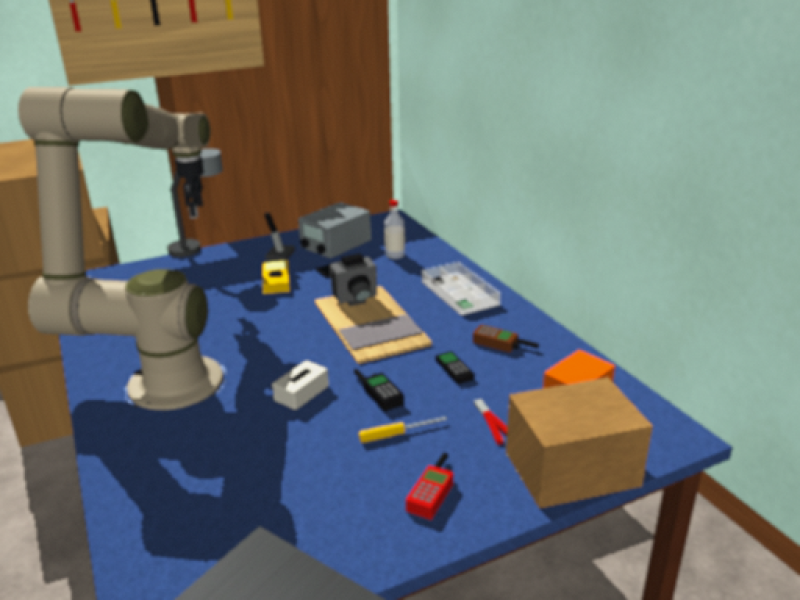

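Candidates, by pixel in the 800x600 top picture:
- Dark handset with antenna at (472,377).
- Dark phone without antenna at (462,290).
- Brown radio at (435,222).
- Red radio at (627,400).

The description fits the dark one with the stub antenna at (472,377). Its antenna points left, towards world +y. The stand is at (327,330), with its camera on the left and the pad at (360,332). I'll check the choice in one close crop.

```bash
python3 - <<'E'
from h import *
np.set_printoptions(precision=1,suppress=True)
im=capture("top"); cv2.imwrite("pics/crop.png",cv2.resize(im[165:265,150:330,::-1],None,fx=4.4,fy=4.4,interpolation=cv2.INTER_CUBIC))
def quad(mask,z):
    n,lab,st,_=cv2.connectedComponentsWithStats(mask.astype(np.uint8)); k=1+np.argmax(st[1:,4])
    ys,xs=np.where(lab==k)
    W=np.array([onz("top",(x,y),z)[:2] for x,y in zip(xs,ys)],np.float32)
    return cv2.minAreaRect(W),W
for d in trace("top","radio"):
    m=d["mask"]; print(d["score"],d["rect"],m.sum())
    m=cv2.morphologyEx(m.astype(np.uint8),cv2.MORPH_OPEN,np.ones((6,6)))
    if m.sum(): print(" body",quad(m,30)[0],"full",quad(d["mask"],20)[0])
for l in ["pad","key_top"]:
  for d in trace("top",l)[:2]:
    print(l,d["score"],d["rect"],quad(d["mask"],{"pad":18,"key_top":154}[l])[0])
# colour segment of board wood
hsv=cv2.cvtColor(im,cv2.COLOR_RGB2HSV); roi=np.zeros(im.shape[:2],bool); roi[170:250,150:268]=1
wood=roi&(hsv[...,0]>10)&(hsv[...,0]<30)&(hsv[...,1]>60)
ys,xs=np.where(wood); print("wood",wood.sum(),xs.min(),xs.max(),ys.min(),ys.max()); print(quad(wood|(roi&(hsv[...,1]<60)),12)[0])
print(im[212,215:265])
E
```

```text
0.66 [280.2, 142.2, 36.4, 29.3] 588
 body ((778.3295288085938, -221.51449584960938), (66.87371826171875, 128.80572509765625), 33.86588668823242) full ((796.302734375, -235.0531005859375), (67.42493438720703, 169.13800048828125), 33.88733673095703)
0.56 [296.0, 242.1, 48.3, 18.1] 538
 body ((418.98614501953125, -299.259033203125), (110.34567260742188, 56.14414596557617), 89.25902557373047) full ((423.3772888183594, -272.38262939453125), (160.87648010253906, 56.601356506347656), 89.2591323852539)
0.56 [396.9, 251.6, 37.1, 34.3] 618Traceback (most recent call last):
  File "<stdin>", line 12, in <module>
  File "<stdin>", line 7, in quad
  File "h.py", line 8, in onz
    e,d=ray(cam,uv); return e+d*(z-e[2])/d[2]
        ~~~^^^^^^^^
  File "h.py", line 5, in ray
    m=camera_model(cam); K=np.array(m["mtx"]);Rm=q2R(m["rotation"]).as_matrix()
ValueError: time passes only in moves, steps and waits
```

View pics/crop.png

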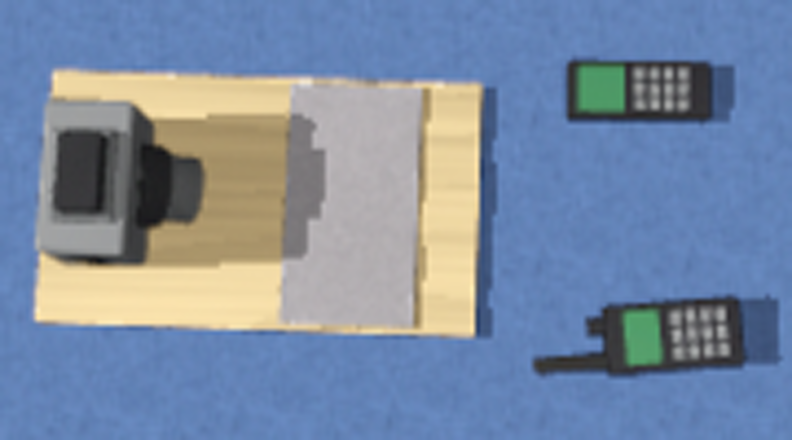

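The crop shows the right thing. The dark handset with green screen, stub antenna and knob pointing left is at crop (675,337), and the antenna-less phone at (640,90) is the bystander. The pad's corners are (292,85), (422,88), (414,328) and (282,322), and the key is centred at (80,171).

```bash
sed -i 's/^def ray/from functools import lru_cache\n_cm=camera_model\n@lru_cache(None)\ndef camera_model(c): return _cm(c)\ndef ray/' h.py
python3 - <<'E'
from h import *
np.set_printoptions(precision=1,suppress=True)
def W(pts,z): return np.array([onz("top",((x+.5)/4.4+149.5,(y+.5)/4.4+164.5),z)[:2] for x,y in pts])
for n,p,z in [("radio",[(607,305),(740,298),(744,366),(610,376)],32),("pad",[(292,85),(422,88),(414,328),(282,322)],18),
  ("board",[(52,70),(482,83),(474,337),(35,322)],12),("key",[(56,132),(105,132),(101,212),(54,210)],154),("phone",[(568,60),(712,62),(712,120),(567,122)],20)]:
    w=W(p,z); r=cv2.minAreaRect(w.astype(np.float32)); print(n,w.mean(0),r[1],"edges",[np.round(np.arctan2(*(w[(i+1)%4]-w[i])[::-1]),3) for i in range(4)])
im=capture("top")
hsv=cv2.cvtColor(im,cv2.COLOR_RGB2HSV); roi=np.zeros(im.shape[:2],bool); roi[175:248,150:268]=1
b=roi&((hsv[...,0]<35)|(hsv[...,1]<60))
b=cv2.morphologyEx(b.astype(np.uint8),cv2.MORPH_OPEN,np.ones((3,3)))
# pad + right strip only (column>=205)
b2=b.copy(); b2[:,:214]=0
c=max(cv2.findContours(b,0,1)[0],key=cv2.contourArea)[:,0]
w=np.array([onz("top",p,12)[:2] for p in c],np.float32); print("board seg",cv2.minAreaRect(w))
for c_ in ["top","side"]:
  if c_=="side": capture("side")
  for l in ["pad","key_top","radio"]:
    print(c_,l,[(round(d["score"],2),onz(c_,d["xy"],{"pad":18,"key_top":154,"radio":0}[l])) for d in spot_point(c_,l)][:3])
s=sense(); print(s["time_s"], q2R(s["ee_rot"]).as_matrix())
E
```

```text
radio [ 422.3 -297.7] (56.534244537353516, 108.9650650024414) edges [np.float64(-1.531), np.float64(-3.127), np.float64(1.631), np.float64(0.012)]
pad [534.  -38.5] (108.2085952758789, 198.592041015625) edges [np.float64(-1.607), np.float64(3.098), np.float64(1.513), np.float64(-0.039)]
board [538.2  37.6] (360.0212097167969, 211.02943420410156) edges [np.float64(-1.614), np.float64(3.093), np.float64(1.524), np.float64(-0.038)]
key [543.5 158.3] (36.61037063598633, 60.16069793701172) edges [np.float64(-1.584), np.float64(3.114), np.float64(1.515), np.float64(0.002)]
phone [ 625.5 -277.5] (120.77185821533203, 52.50490188598633) edges [np.float64(-1.598), np.float64(3.1), np.float64(1.572), np.float64(-0.042)]
board seg ((538.9583740234375, 39.20622253417969), (364.42950439453125, 213.53623962402344), 87.34862518310547)
top pad [(0.72, array([537.1, -32.6,  18. ])), (0.5, array([560.5, 193.2,  18. ]))]
top key_top [(0.51, array([548.2, 173.1, 154. ]))]
top radio [(0.89, array([ 425.4, -299.3,    0. ])), (0.71, array([ 782.2, -216.7,    0. ])), (0.68, array([ 357.1, -650. ,    0. ]))]
side pad [(0.83, array([521.7, -57.8,  18. ]))]
side key_top [(0.43, array([557.9, 190.7, 154. ]))]
side radio [(0.77, array([ 431. , -300.4,    0. ])), (0.6, array([ 772.7, -194.2,   -0. ]))]
1.4 [[-0.9  0.4 -0. ]
 [ 0.4  0.9 -0. ]
 [ 0.  -0.  -1. ]]
```

```bash
cat >> h.py <<'E'
def go(p,ya):
    """shift (cm) and turn in the tool frame to TCP p, pointing down, tool y at world angle ya"""
    s=sense(); R0=q2R(s["ee_rot"]); y=np.array([np.cos(ya),np.sin(ya),0]); z=np.array([0,0,-1.]); x=np.cross(y,z)
    Rt=R.from_matrix(np.c_[x,y,z])
    print("t",round(s["time_s"],2),"pos",s["eef_pos"].round(1),"shift cm",(R0.inv().apply(np.array(p)-s["eef_pos"])/10).round(2),"turn",(R0.inv()*Rt).as_rotvec().round(3),"F",s["force"].round(1),"j",s["joints"].round(2))
E
python3 -c "
from h import *
go([422,-298,130],0.03)"
```

```text
t 1.4 pos [193.7 488.  248.3] shift cm [-50.21 -64.63  11.83] turn [-0.     0.     1.163] F [ 0.2  0.1 -0.1] j [ 0.97  0.31  1.5  -0.    1.33 -0.22]
```

{"api": "step_arm", "payload": {
  "commands": "1 -50.2 -64.6 0 0 0 1.163;1 -50.2 -64.6 0 0 0 1.163;1 -50.2 -64.6 0 0 0 1.163;1 -50.2 -64.6 0 0 0 1.163;1 -50.2 -64.6 0 0 0 1.163;1 -50.2 -64.6 0 0 0 1.163;1 -50.2 -64.6 0 0 0 1.163;1 -50.2 -64.6 0 0 0 1.163;1 -50.2 -64.6 0 0 0 1.163;1 -50.2 -64.6 0 0 0 1.163;1 -50.2 -64.6 0 0 0 1.163;1 -50.2 -64.6 0 0 0 1.163;1 -50.2 -64.6 0 0 0 1.163;1 -50.2 -64.6 0 0 0 1.163;1 -50.2 -64.6 0 0 0 1.163;1 -50.2 -64.6 0 0 0 1.163;1 -50.2 -64.6 0 0 0 1.163;1 -50.2 -64.6 0 0 0 1.163;1 -50.2 -64.6 0 0 0 1.163;1 -50.2 -64.6 0 0 0 1.163",
  "newtons": 30
}}

```text
time_s: 3.07
eef_pos: [422.2, -301.1, 247.9]
ee_rot: [0.0, 0.697, 0.717, -0.0]
force: [-0.5, 0.6, 0.3]
grip_width: 1.002
grip_force: 0.0
```

```bash
python3 -c "
from h import *
go([422,-298,100],0.03)"
```

```text
t 3.07 pos [ 422.2 -301.1  247.9] shift cm [ 3.100e-01 -1.000e-02  1.479e+01] turn [-0.     0.    -0.002] F [-0.5  0.6  0.3] j [-0.85  0.3   1.52 -0.    1.32 -0.87]
```

{"api": "step_arm", "payload": {
  "commands": "1 0 0 4 0 0 0;1 0 0 8 0 0 0;1 0 0 12 0 0 0;1 0 0 15 0 0 0;1 0 0 15 0 0 0;1 0 0 15 0 0 0"
}}

```text
time_s: 3.57
eef_pos: [421.9, -297.5, 98.3]
ee_rot: [-0.001, 0.696, 0.718, 0.0]
force: [-1.0, -0.9, 0.5]
grip_width: 0.998
grip_force: 0.0
```

```bash
python3 - <<'E'
from h import *
go([422,-298,20],0.03)
S=[]
for c in ["side","top"]:
    im=capture(c); u=proj(c,[422,-298,30]).astype(int); print(c,u)
    S.append(cv2.resize(im[u[1]-35:u[1]+35,u[0]-35:u[0]+35,::-1],(395,395),interpolation=3))
cv2.imwrite("pics/hover.png",np.hstack(S))
E
```

```text
t 3.57 pos [ 421.9 -297.5   98.3] shift cm [-0.06  0.02  7.83] turn [-0.001 -0.001 -0.   ] F [-1.  -0.9  0.5] j [-0.84  0.47  1.7   0.    0.97 -0.87]
side [244 247]
top [303 241]
```

View pics/hover.png

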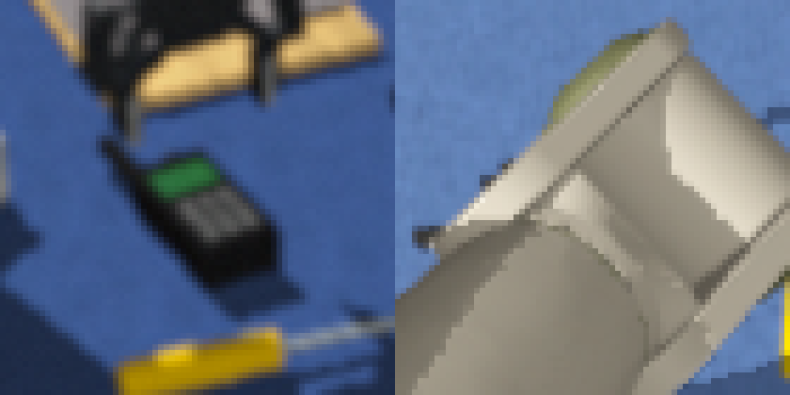

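The side view (left half) shows the open fingers at (128,110) and (263,80), above and either side of the radio at (205,210). The arm hides the radio from the top camera. I'm going down to straddle it.

{"api": "step_arm", "payload": {
  "commands": "1 0 0 2 0 0 0;1 0 0 4 0 0 0;1 0 0 5.5 0 0 0;1 0 0 6.5 0 0 0;1 0 0 7.2 0 0 0;1 0 0 7.8 0 0 0;1 0 0 7.8 0 0 0;1 0 0 7.8 0 0 0"
}}

```text
time_s: 4.33
eef_pos: [422.3, -298.0, 20.9]
ee_rot: [0.001, 0.696, 0.718, -0.0]
force: [0.4, -1.2, -0.3]
grip_width: 0.996
grip_force: 0.0
```

{"api": "step_arm", "payload": {
  "commands": "0.4 0 0 0 0 0 0;0.4 0 0 0 0 0 0;0.4 0 0 0 0 0 0;0.4 0 0 0 0 0 0;0.4 0 0 0 0 0 0;0.4 0 0 0 0 0 0;0.4 0 0 0 0 0 0;0.4 0 0 0 0 0 0;0.4 0 0 0 0 0 0;0.4 0 0 0 0 0 0",
  "newtons": 35
}}

```text
time_s: 5.17
eef_pos: [422.6, -298.1, 21.2]
ee_rot: [0.001, 0.696, 0.718, -0.0]
force: [0.7, 0.6, 4.7]
grip_width: 0.649
grip_force: 37.8
```

Gripped at the radio's width (0.65 × 85 ≈ 55 mm). Lifting.

{"api": "step_arm", "payload": {
  "commands": "0.4 0 0 -1 0 0 0;0.4 0 0 -3 0 0 0;0.4 0 0 -6 0 0 0;0.4 0 0 -9 0 0 0;0.4 0 0 -12 0 0 0;0.4 0 0 -14 0 0 0;0.4 0 0 -14 0 0 0;0.4 0 0 -14 0 0 0"
}}

```text
time_s: 5.83
eef_pos: [421.9, -297.6, 160.8]
ee_rot: [0.001, 0.696, 0.718, -0.0]
force: [-1.0, 0.4, -3.3]
grip_width: 0.644
grip_force: 38.7
```

```bash
python3 - <<'E'
from h import *
go([534.5,-38,160],1.528)
im=capture("side"); u=proj("side",[422,-298,140]).astype(int)
cv2.imwrite("pics/lift.png",cv2.resize(im[u[1]-40:u[1]+60,u[0]-60:u[0]+60,::-1],(600,500),interpolation=3))
E
```

```text
t 5.83 pos [ 421.9 -297.6  160.8] shift cm [25.61 12.03  0.06] turn [-0.000e+00  1.000e-03 -1.498e+00] F [-1.   0.4 -3.3] j [-0.84  0.38  1.65 -0.    1.11 -0.87]
```

View pics/lift.png

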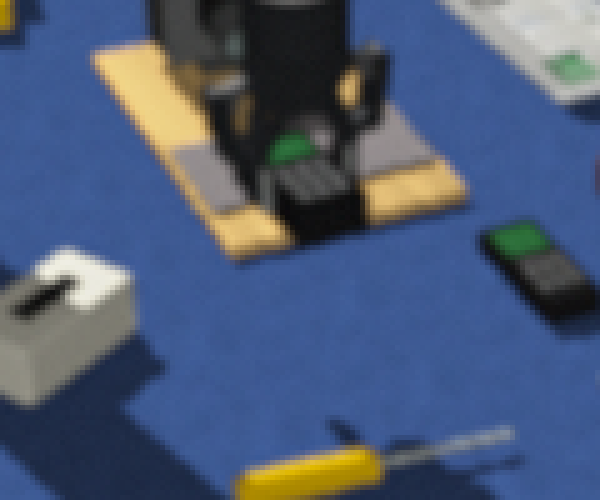

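The radio is held level between the fingers at crop (310,190), keypad up, and nothing else was touched. Carrying it over the pad.

{"api": "step_arm", "payload": {
  "commands": "0.4 2 1 0 0 0 -0.1;0.4 4 2 0 0 0 -0.2;0.4 6 3 0 0 0 -0.3;0.4 8 4 0 0 0 -0.4;0.4 10 5 0 0 0 -0.5;0.4 12 6 0 0 0 -0.6;0.4 14 7 0 0 0 -0.7;0.4 16 8 0 0 0 -0.8;0.4 18 9 0 0 0 -0.9;0.4 20 9.5 0 0 0 -1;0.4 22 10 0 0 0 -1.1;0.4 23 10.5 0 0 0 -1.2;0.4 24 11 0 0 0 -1.3;0.4 25 11.5 0 0 0 -1.4;0.4 25.6 12 0 0 0 -1.498;0.4 25.6 12 0 0 0 -1.498;0.4 25.6 12 0 0 0 -1.498;0.4 25.6 12 0 0 0 -1.498"
}}

```text
time_s: 7.38
eef_pos: [533.7, -38.4, 159.3]
ee_rot: [-0.001, 0.023, 1.0, 0.0]
force: [0.1, 0.1, -3.6]
grip_width: 0.645
grip_force: 38.6
```

```bash
python3 - <<'E'
from h import *
go([534.5,-38,40],1.528)
S=[]
for c in ["side","top"]:
    im=capture(c); u=proj(c,[534,-38,60]).astype(int)
    S.append(cv2.resize(im[u[1]-50:u[1]+50,u[0]-40:u[0]+40,::-1],(400,500),interpolation=3))
cv2.imwrite("pics/over.png",np.hstack(S))
E
```

```text
t 7.38 pos [533.7 -38.4 159.3] shift cm [-0.11  0.04 11.93] turn [ 0.    -0.002 -0.003] F [ 0.1  0.1 -3.6] j [-0.29  0.42  1.59 -0.    1.13 -1.82]
```

View pics/over.png

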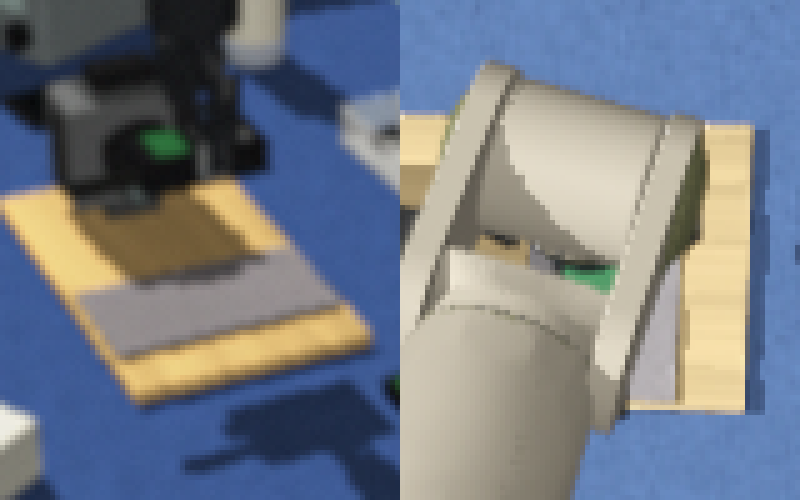

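The radio hangs over the pad with its screen at (165,140) in the side half and its antenna towards the robot. The top view shows nothing in the way. Lowering it slowly.

{"api": "step_arm", "payload": {
  "commands": "0.4 0 0 2 0 0 0;0.4 0 0 4.5 0 0 0;0.4 0 0 7 0 0 0;0.4 0 0 9 0 0 0;0.4 0 0 10.5 0 0 0;0.4 0 0 11.2 0 0 0;0.4 0 0 11.5 0 0 0;0.4 0 0 11.7 0 0 0;0.4 0 0 11.8 0 0 0;0.4 0 0 11.8 0 0 0;0.4 0 0 11.8 0 0 0"
}}

```text
time_s: 8.4
eef_pos: [534.6, -38.3, 43.0]
ee_rot: [0.001, 0.021, 1.0, -0.0]
force: [0.6, 0.7, -2.4]
grip_width: 0.647
grip_force: 38.5
```

{"api": "step_arm", "payload": {
  "commands": "0.4 0 0 0.1 0 0 0;0.4 0 0 0.2 0 0 0;0.4 0 0 0.25 0 0 0;0.4 0 0 0.25 0 0 0;0.4 0 0 0.25 0 0 0"
}}

```text
time_s: 8.82
eef_pos: [534.3, -38.1, 39.8]
ee_rot: [-0.0, 0.021, 1.0, -0.0]
force: [0.7, -0.0, -2.7]
grip_width: 0.648
grip_force: 38.5
```

{"api": "step_arm", "payload": {
  "commands": "0.4 0 0 0.05 0 0 0;0.4 0 0 0.1 0 0 0;0.4 0 0 0.15 0 0 0;0.4 0 0 0.15 0 0 0"
}}

```text
time_s: 9.15
eef_pos: [534.3, -38.2, 39.2]
ee_rot: [0.0, 0.021, 1.0, -0.0]
force: [-4.0, 0.6, 8.2]
grip_width: 0.646
grip_force: 39.8
```

Contact (force has turned up to +8 N). Opening and rising.

{"api": "step_arm", "payload": {
  "commands": "0.75 0 0 0 0 0 0;0.85 0 0 0 0 0 0;1 0 0 0 0 0 0;1 0 0 0 0 0 0;1 0 0 0 0 0 0;1 0 0 0 0 0 0;1 0 0 -2 0 0 0;1 0 0 -5 0 0 0;1 0 0 -9 0 0 0;1 0 0 -13 0 0 0;1 0 0 -17 0 0 0;1 0 0 -20 0 0 0;1 0 0 -20 0 0 0;1 0 0 -20 0 0 0"
}}

```text
time_s: 10.32
eef_pos: [534.6, -38.2, 239.5]
ee_rot: [0.001, 0.021, 1.0, -0.0]
force: [0.0, -0.4, -0.9]
grip_width: 0.997
grip_force: 0.0
```

```bash
python3 - <<'E'
from h import *
go([543.5,159,240],1.528)
for c in ["side"]:
    im=capture(c); u=proj(c,[534,0,60]).astype(int)
    cv2.imwrite("pics/placed.png",cv2.resize(im[u[1]-60:u[1]+60,u[0]-75:u[0]+75,::-1],(750,600),interpolation=3))
print([(round(d["score"],2),onz("side",d["xy"],18).round(0)) for d in spot_point("side","radio")])
print([(round(d["score"],2),onz("side",d["xy"],154).round(0)) for d in spot_point("side","key_top")])
E
```

```text
t 10.32 pos [534.6 -38.2 239.5] shift cm [-0.04 19.74 -0.07] turn [-0.001  0.003  0.   ] F [ 0.  -0.4 -0.9] j [-0.29  0.34  1.48  0.    1.32 -1.82]
[(0.91, array([547., -20.,  18.])), (0.88, array([ 359., -652.,   18.])), (0.71, array([ 763., -224.,   18.]))]
[(0.49, array([540., 159., 154.]))]
```

View pics/placed.png

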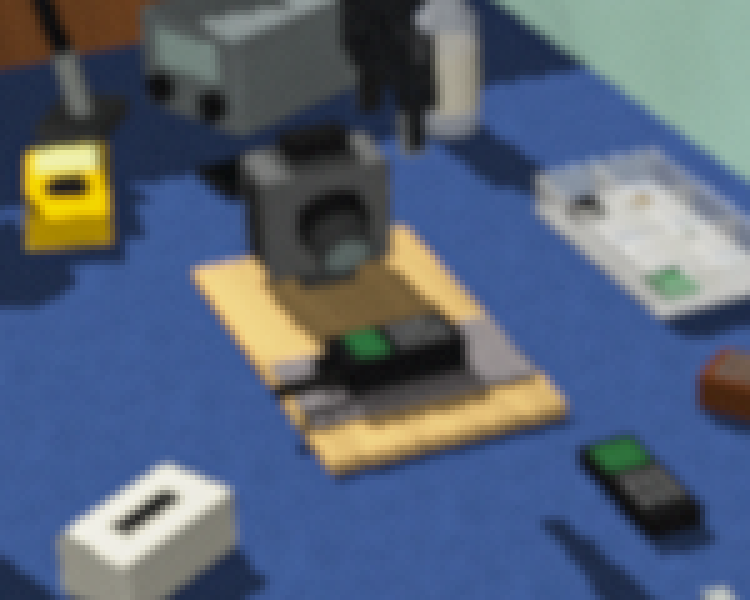

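The radio lies flat on its back on the pad at (395,355), lengthwise, with its antenna to the left and the fingers clear of it. Next I shut the gripper and move over the key.

{"api": "step_arm", "payload": {
  "commands": "0 0 3 0 0 0 0;0 0 6 0 0 0 0;0 0 9 0 0 0 0;0 0 12 0 0 0 0;0 0 15 0 0 0 0;0 0 18 0 0 0 0;0 0 19.7 0 0 0 0;0 0 19.7 0 0 0 0;0 0 19.7 0 0 0 0;0 0 19.7 0 0 0 0;0 0 19.7 2 0 0 0;0 0 19.7 4 0 0 0;0 0 19.7 5.5 0 0 0;0 0 19.7 6 0 0 0;0 0 19.7 6 0 0 0"
}}

```text
time_s: 11.72
eef_pos: [542.3, 157.6, 177.2]
ee_rot: [-0.001, 0.022, 1.0, -0.0]
force: [0.8, 0.2, 0.2]
grip_width: 0.002
grip_force: 0.0
```

```bash
python3 - <<'E'
from h import *
go([543.5,159,172],1.528)
S=[]
for c in ["side","top"]:
    im=capture(c); u=proj(c,[543,100,130]).astype(int)
    S.append(cv2.resize(im[u[1]-50:u[1]+50,u[0]-40:u[0]+40,::-1],(400,500),interpolation=3))
cv2.imwrite("pics/key.png",np.hstack(S))
E
```

```text
t 11.72 pos [542.3 157.6 177.2] shift cm [-0.12  0.14  0.51] turn [-0.    -0.003 -0.001] F [0.8 0.2 0.2] j [ 0.08  0.46  1.47 -0.    1.21 -1.45]
```

View pics/key.png

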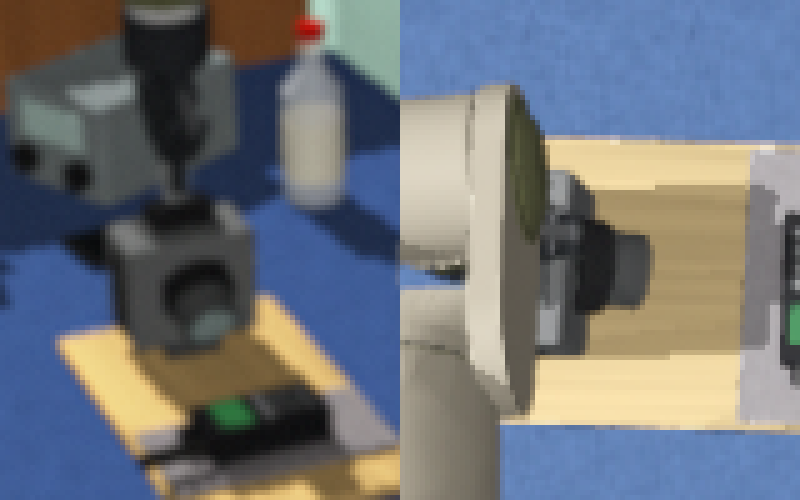

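The shut fingertips stand just above the key, at (178,200) in the side half. Pressing in small steps and watching the force.

{"api": "step_arm", "payload": {
  "commands": "0 0 0 0.2 0 0 0;0 0 0 0.4 0 0 0;0 0 0 0.6 0 0 0;0 0 0 0.8 0 0 0;0 0 0 0.8 0 0 0;0 0 0 0.8 0 0 0"
}}

```text
time_s: 12.32
eef_pos: [542.8, 158.7, 170.5]
ee_rot: [0.0, 0.021, 1.0, -0.0]
force: [-0.4, -0.7, 1.4]
grip_width: 0.003
grip_force: 0.9
```

{"api": "step_arm", "payload": {
  "commands": "0 0 0 0.1 0 0 0;0 0 0 0.2 0 0 0;0 0 0 0.3 0 0 0;0 0 0 0.3 0 0 0;0 0 0 0.3 0 0 0"
}}

```text
time_s: 12.73
eef_pos: [542.8, 158.7, 167.4]
ee_rot: [0.0, 0.021, 1.0, 0.0]
force: [0.5, 0.1, 3.5]
grip_width: -0.001
grip_force: 1.5
```

{"api": "step_arm", "payload": {
  "commands": "0 0 0 0.1 0 0 0;0 0 0 0.15 0 0 0;0 0 0 0.2 0 0 0;0 0 0 0.2 0 0 0;0 0 0 0.2 0 0 0"
}}

```text
time_s: 13.15
eef_pos: [542.8, 158.7, 165.4]
ee_rot: [0.0, 0.021, 1.0, -0.0]
force: [0.9, -0.1, 3.7]
grip_width: -0.002
grip_force: 1.8
```

{"api": "step_arm", "payload": {
  "commands": "0 0 0 0.05 0 0 0;0 0 0 0.05 0 0 0;0 0 0 0.05 0 0 0;0 0 0 0.05 0 0 0"
}}

```text
time_s: 13.48
eef_pos: [542.8, 158.7, 165.1]
ee_rot: [0.0, 0.021, 1.0, 0.0]
force: [0.4, 0.2, 5.1]
grip_width: 0.003
grip_force: 2.6
```

{"api": "step_arm", "payload": {
  "commands": "0 0 0 0.04 0 0 0;0 0 0 0.04 0 0 0;0 0 0 0.04 0 0 0;0 0 0 0.04 0 0 0"
}}

```text
time_s: 13.82
eef_pos: [542.8, 158.7, 165.0]
ee_rot: [0.0, 0.021, 1.0, -0.0]
force: [-1.6, -0.3, 8.1]
grip_width: -0.001
grip_force: 4.0
```

The force rises to 8 N with no more travel, so the key is at its first click. Holding there.

{"api": "step_arm", "payload": {
  "commands": "0 0 0 0 0 0 0;0 0 0 0 0 0 0;0 0 0 0 0 0 0;0 0 0 0 0 0 0;0 0 0 0 0 0 0;0 0 0 0 0 0 0;0 0 0 0 0 0 0;0 0 0 0 0 0 0;0 0 0 0 0 0 0;0 0 0 0 0 0 0;0 0 0 0 0 0 0;0 0 0 0 0 0 0;0 0 0 0 0 0 0;0 0 0 0 0 0 0;0 0 0 0 0 0 0;0 0 0 0 0 0 0;0 0 0 0 0 0 0"
}}

```text
time_s: 15.23
eef_pos: [542.8, 158.7, 165.0]
ee_rot: [0.0, 0.021, 1.0, -0.0]
force: [-1.5, -0.3, 7.7]
grip_width: -0.0
grip_force: 4.0
```

Now all the way down.

{"api": "step_arm", "payload": {
  "commands": "0 0 0 0.15 0 0 0;0 0 0 0.3 0 0 0;0 0 0 0.45 0 0 0;0 0 0 0.6 0 0 0;0 0 0 0.75 0 0 0;0 0 0 0.75 0 0 0;0 0 0 0.75 0 0 0;0 0 0 0.75 0 0 0"
}}

```text
time_s: 15.9
eef_pos: [542.9, 158.7, 158.3]
ee_rot: [0.001, 0.021, 1.0, -0.0]
force: [-3.6, -0.9, 13.1]
grip_width: -0.001
grip_force: 7.0
```

{"api": "step_arm", "payload": {
  "commands": "0 0 0 0.1 0 0 0;0 0 0 0.1 0 0 0;0 0 0 0.1 0 0 0;0 0 0 0.1 0 0 0;0 0 0 -0.5 0 0 0;0 0 0 -1 0 0 0;0 0 0 -2 0 0 0;0 0 0 -4 0 0 0;0 0 0 -7 0 0 0;0 0 0 -10 0 0 0;0 0 0 -10 0 0 0;0 0 0 -10 0 0 0;0 0 0 -10 0 0 0"
}}

```text
time_s: 16.98
eef_pos: [542.2, 158.7, 255.9]
ee_rot: [-0.001, 0.021, 1.0, -0.0]
force: [-0.1, 0.3, -1.6]
grip_width: 0.004
grip_force: 0.0
```

```bash
python3 - <<'E'
from h import *
go([543,159,240],1.528)
im=capture("side"); im2=capture("top")
print([(round(d["score"],2),onz("side",d["xy"],18).round(0)) for d in spot_point("side","radio")],[(round(d["score"],2),onz("side",d["xy"],154).round(0)) for d in spot_point("side","key_top")])
u=proj("side",[534,60,60]).astype(int); v=proj("top",[534,-10,30]).astype(int)
cv2.imwrite("pics/end.png",np.hstack([cv2.resize(i[w[1]-50:w[1]+50,w[0]-40:w[0]+40,::-1],(400,500),interpolation=3) for i,w in ((im,u),(im2,v))]))
E
```

```text
t 16.98 pos [542.2 158.7 255.9] shift cm [-0.08  0.04  1.59] turn [-0.    -0.002  0.   ] F [-0.1  0.3 -1.6] j [ 0.08  0.4   1.36  0.    1.39 -1.45]
[(0.9, array([539., -54.,  18.])), (0.72, array([ 775., -201.,   18.])), (0.69, array([ 356., -665.,   18.]))] [(0.58, array([504., 111., 154.])), (0.41, array([560., 161., 154.]))]
```

View pics/end.png

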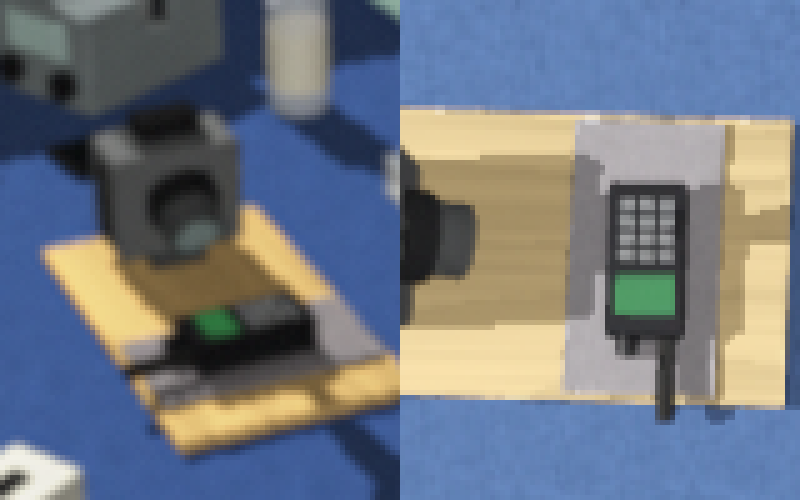

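The top half shows the radio's box centred on the pad at (645,260), lengthwise and flat. The side half shows the key up at (165,120), with the arm well above it. Handing in.

```bash
python3 -c "
from rig import *
print(finish_job())"
```

```text
the job is handed in; nothing more can be done
None
```

The job is handed in, though the judge returned no verdict: the radio lies flat on its back and lengthwise in the middle of the pad, the shutter key was held at its first click for over a second, pressed fully and let up again, and the arm ended clear of everything at about 17 s.

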